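# Change over a gang grinding fixture, swing its strap home and seat the thumbscrew

### The arm

A 7-joint arm with a two-finger parallel gripper is mounted at the origin on the work surface. World frame = base frame: x ahead of the robot, y to its left, z up, the work surface at z = 0. Lengths are in m, angles in rad, forces in N, time in s.
With the tool pointing down it reaches from about 0.425 to 0.8 m from the base axis. Payload 8.3 kg.
Tool frame: the origin (TCP) lies between the finger pads; the fingertips stand 25 mm ahead of it and the grasp point (between the pads) lies 6 mm ahead of it; x points along the fingers, y is the direction in which the jaws open and shut, and the axes are right-handed (so a half turn about x gives the same grasp; the last joint's range is limited). The gripper opens to 85 mm and grips with 20 to 120 N. Pads are 22 mm wide; open, the fingers measure 114 mm over their backs; the gripper's body (76 mm by 85 mm) begins 54 mm behind the grasp point. The pads swing forward as they close: fully open they stand 13 mm farther back than shut.
Start: joints at [1.122, 0.383, 0.016, 1.37, -0.006, 1.388, -0.046], TCP at [0.235, -0.579, 0.233] pointing down, gripper open.
Joint ranges: [-2.95, 2.95], [-0.25, 2.06], [-1.52, 1.56], [0.18, 2.33], [-1.44, 4.58], [0.02, 2.06], [-3.01, 3.01]. Speed limits (rad/s): [2.39, 2.39, 3.01, 3.01, 3.14, 3.14, 3.14].

### API

Orientations are given as a unit quaternion [w, x, y, z].
In Python, from workcell import robot, claw, cams, order gives the robot as it stands. Calls block until the motion is done:
- robot.goto(position, orientation): joint-space move of the TCP to a pose.
- robot.line_to(position, velocity=0.15, attitude=None): straight line of the TCP; attitude=None keeps the orientation; velocity is the mean speed in m/s.
- robot.goto_joints(angles): joint-space move.
- claw.move_gripper(opening, f_grip=None): finger opening in m; f_grip is the grip in N (None keeps the last); returns when the fingers have stopped.
- robot.wait(seconds).
- robot.ik(position, orientation): joint angles nearest the present ones, or None.
- cams.get_image(name): name is "scene" or "top"; returns a dict with "pixels" (420x560x3 uint8, red, green, blue), "mtx" (3x3 intrinsics, pixels), "cam_to_world" (4x4, takes a point from camera to world coordinates). Camera axes: x right, y up, looking along -z (the intrinsics and any distortion apply to the point x, -y, -z); pixel columns grow to the right and rows downward; lengths in m; the calibration is good to about 2 mm. A picture is of the moment at which its call begins. There is no depth.
A pose or a line that the arm cannot do raises robot.IKError and nothing moves.
- order.job_done(): hands the job in, once; it reports no verdict.
Readings, each from a call of its own:
- robot.get_time_s(): time.
- robot.get_joint_pos(): joint angles.
- robot.get_qd(): joint speeds.
- robot.get_joint_torque(): joint torques, N m.
- robot.get_eef_pos(): TCP position.
- robot.get_tcp_rot(): TCP orientation.
- robot.get_contact_force(): force on the tool from outside, world axes, zero at the start.
- robot.get_wrist_torque(): the same for the moment, N m.
- robot.get_finger_gap(): finger opening in m.
Only numpy, scipy, OpenCV 4.12 (cv2) and the standard library are available. Lean on these libraries where they do the work, as an engineer would, in place of code of your own. Each camera call takes 0.05 s, during which the arm holds its last target. There are 200 camera calls.

### The job

Change over the grinding fixture, whose brass thumbscrew has already been slackened: swing its blue clamping strap well open, put the finished bright punches from the nests into the blue-lined wooden tray, flat on its floor, and lay every rough dark blank (one yellow end) flat into a nest of its own, one end at the back rail. Only then push the strap back over them, fully home to its stop, and after that tighten the thumbscrew clockwise until it seats; stop when it goes hard, do not force it. Leave the other tools on the bench where they are.

Things in the scene. Friction and masses are not known exactly. Their poses are not given: they have to be found in the camera images.
- fixture: fixed green base plate, 18 mm thick, x = -37 to 260, y = -20 to 53 mm. Origin on the bench straight below the strap's pivot axis; x along the base to the stop end, y to the back rail, z up. Three nests cross it along y at x = 74, 124, 174 mm. Dark screw boss (20 mm diameter, top 40.5 mm above the bench) at x = 228, y = 0; stop post (12 mm diameter, 60 mm high) at x = 242, y = -18 mm
- nest1 (a point): middle of nest 1's floor, 18 mm above the bench, below the closed strap; axes as the fixture's. Nest 28 mm wide (x) between ribs 6 mm high, y = -18 to 38 mm; back rail 8 mm high with its face at y = 39 mm (4 mm beyond a centred part's end); open at -y, where parts overhang the plate (punch noses point there). A part lies with its length along y, its centre 10 mm above this point
- nest2 (a point): middle of nest 2's floor, 18 mm above the bench, below the closed strap; axes as the fixture's. Nest 28 mm wide (x) between ribs 6 mm high, y = -18 to 38 mm; back rail 8 mm high with its face at y = 39 mm (4 mm beyond a centred part's end); open at -y, where parts overhang the plate (punch noses point there). A part lies with its length along y, its centre 10 mm above this point
- nest3 (a point): middle of nest 3's floor, 18 mm above the bench, below the closed strap; axes as the fixture's. Nest 28 mm wide (x) between ribs 6 mm high, y = -18 to 38 mm; back rail 8 mm high with its face at y = 39 mm (4 mm beyond a centred part's end); open at -y, where parts overhang the plate (punch noses point there). A part lies with its length along y, its centre 10 mm above this point
- strap (a joint): clamping strap, rad: 0 = home, along the fixture's +x over the nests, against the stop post; grows as it opens, anticlockwise, towards the fixture's +y (to 1.5); starts at 0 to 0.35; fingers clear it at the nests once past 1.0. Moves level, stays where left, needs 2.5 N at its tip. Blue bar 24 mm wide, 266 mm long from the pivot, 41 to 53 mm above the bench: 3 mm clear of parts in the nests.
- strap_tip (a point): middle of the end face of the strap's free end: 266 mm from the pivot axis, 47 mm above the bench; x along the strap away from the pivot, y to its opening side. To close, push its side face near this end (242 to 266 mm from the pivot); to open, its other side face inboard of the stop post and the screw (100 to 212 mm), fingertips over 40 mm above the bench
- screw (a joint): turn of the thumbscrew's thread, rad: grows clockwise seen from above (tightening); 0 to 0.8 at the start. Turns easily (0.06 N m) until it seats hard at 3.0
- screw_twist (a joint): springy give of the thumbscrew's head against its thread, rad, clockwise positive: 5 N m per rad, so about 0.01 while the screw runs, climbing once it is seated and the head is turned on; back to 0 when let go. 0.1 is finger-tight, 0.25 or more is forced
- screw_head (a point): middle of the thumbscrew's head, on its axis: brass cylinder 28 mm diameter, 22 mm high, upright on the strap 228 mm from the pivot, 55 to 77 mm above the bench (2 mm over the strap's top); this point is at 66 mm. Grip it from above across its diameter; it does not rise or sink
- blank1: rough blank: plain square bar of dark steel, 20 x 20 x 70 mm, 0.15 to 0.28 kg, one end painted yellow. Origin at its very centre (10 mm above what it lies on), x along its length to the yellow end. Lies on the bench at the start; yellow end may point either way. May be absent
- blank2: rough blank: plain square bar of dark steel, 20 x 20 x 70 mm, 0.15 to 0.28 kg, one end painted yellow. Origin at its very centre (10 mm above what it lies on), x along its length to the yellow end. Lies on the bench at the start; yellow end may point either way. May be absent
- blank3: rough blank: plain square bar of dark steel, 20 x 20 x 70 mm, 0.15 to 0.28 kg, one end painted yellow. Origin at its very centre (10 mm above what it lies on), x along its length to the yellow end. Lies on the bench at the start; yellow end may point either way. May be absent
- punch1: finished punch: bright steel, 70 mm long: square shank 20 x 20 x 45 mm, thinner nose 12 x 12 x 25 mm, 0.17 kg. Origin on the centre line at half length (10 mm above what the shank lies on), x towards the nose; shank from x = -35 to +10 mm (centre of mass near x = -7 mm). Lies in a nest at the start. May be absent
- punch2: finished punch: bright steel, 70 mm long: square shank 20 x 20 x 45 mm, thinner nose 12 x 12 x 25 mm, 0.17 kg. Origin on the centre line at half length (10 mm above what the shank lies on), x towards the nose; shank from x = -35 to +10 mm (centre of mass near x = -7 mm). Lies in a nest at the start. May be absent
- punch3: finished punch: bright steel, 70 mm long: square shank 20 x 20 x 45 mm, thinner nose 12 x 12 x 25 mm, 0.17 kg. Origin on the centre line at half length (10 mm above what the shank lies on), x towards the nose; shank from x = -35 to +10 mm (centre of mass near x = -7 mm). Lies in a nest at the start. May be absent
- tray: loose open wooden tray lined with blue felt, outside 110 (x) x 190 (y) x 26 mm, walls and floor 6 mm, 0.9 kg. Origin at the middle of its underside, y along its longer side. Room for three punches side by side with their lengths along x, at y = -50, 0 and 50 mm
- tray_floor (a point): the middle of the tray's inner floor, 6 mm above its underside; axes as the tray's
- loupe: bystander, origin at its underside: black inspection loupe, 42 mm diameter, 40 mm high
- square: bystander, origin at its underside: engineer's square, dark stock 75 mm, bright blade 110 mm, 16 mm high
- caliper: bystander, origin at its underside: digital caliper lying flat, 190 mm long, 10 mm high
- hexkey: bystander, origin at its underside: hexagon key lying flat, 90 x 30 mm, 6 mm thick
- mallet: bystander: brass hammer lying flat, 240 mm long
- file: bystander, origin at its underside: small file with a red handle, 235 mm long, 18 mm high
- parallel: bystander, origin at its underside: bright ground parallel standing on edge, 100 x 12 x 28 mm

How it is judged:
By the outcome, as a careful person would: the job done as asked, in the order asked, and still so for the second after the job is handed in, with the robot touching nothing.
Of punch1, punch2, punch3 only 2 to 3 are there at a start; the rules pass over those that are not, and their reading is None.
Of blank1, blank2, blank3 only 2 to 3 are there at a start; the rules pass over those that are not, and their reading is None.
At some moment in a run one of blank1, blank2, blank3, punch1, punch2, punch3 may be knocked a few centimetres aside while the robot is not near it.
Once in a run the grip may slacken for a moment while it holds something.
It also fails if it takes over 210 s, if anything falls off the work surface, if the arm or the gripper's body presses on something with over 40 N, if the wrist force passes 120 N, or if a joint passes its speed limit or range.

## Working session

There is one attempt and no reset: what is moved stays moved. The work goes in short steps, each a Python script; the robot and the scene stay as the last script left them, time stands still between calls to the robot, and variables do not carry over. Pictures are saved under pics/ and viewed, about 12 in all and at most 16, crops included, and the job is handed in when it is done.

```bash
ls; mkdir -p pics; python3 - <<'E'
from workcell import robot,claw,cams,order
import cv2,numpy as np
for n in("scene","top"):
    d=cams.get_image(n); np.savez(f"{n}0.npz",**d)
    cv2.imwrite(f"pics/{n}0.png",cv2.resize(d["pixels"][:,:,::-1],None,fx=1.42,fy=1.42,interpolation=cv2.INTER_CUBIC))
    print(n,d["mtx"],d["cam_to_world"],[k for k in d])
print(robot.get_time_s(),robot.get_tcp_rot(),robot.get_finger_gap())
E
```

```text
pics
scene [[492.62723563   0.         279.07285433]
 [  0.         492.62723563 213.21093978]
 [  0.           0.           1.        ]] [[ 0.64213627 -0.47649795  0.60050871  1.39728997]
 [ 0.76651365  0.4101924  -0.49416497 -0.68185995]
 [-0.01085551  0.77761938  0.6286416   0.91280682]
 [ 0.          0.          0.          1.        ]] ['pixels', 'mtx', 'cam_to_world']
top [[483.09370786   0.         285.04987923]
 [  0.         483.09370786 207.78561832]
 [  0.           0.           1.        ]] [[-0.00612222  0.99375523 -0.11141393  0.46077771]
 [-0.99991068 -0.00475991  0.01248936 -0.00512689]
 [ 0.01188105  0.11148044  0.9936956   1.22827487]
 [ 0.          0.          0.          1.        ]] ['pixels', 'mtx', 'cam_to_world']
0.1 [-0.13493157 -0.69387291 -0.13617756  0.69411061] 0.08543338483052756
```

View pics/top0.png

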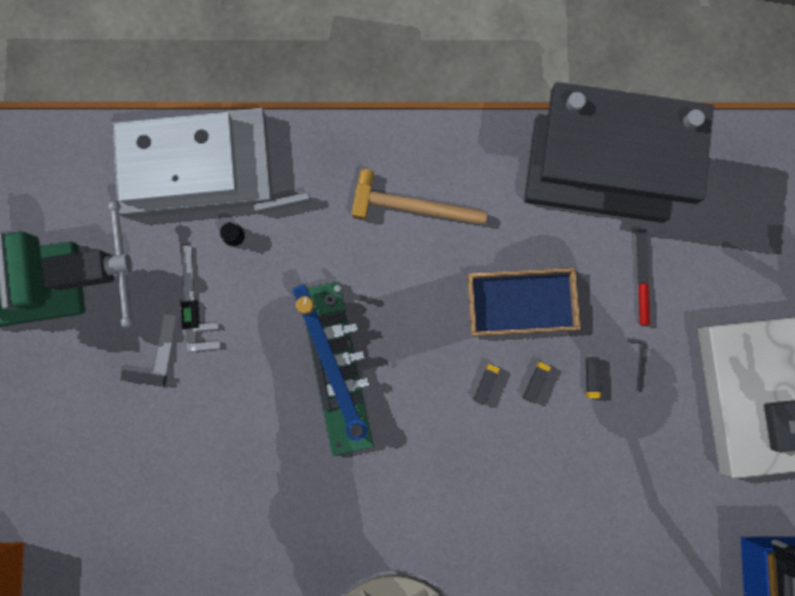

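View pics/scene0.png

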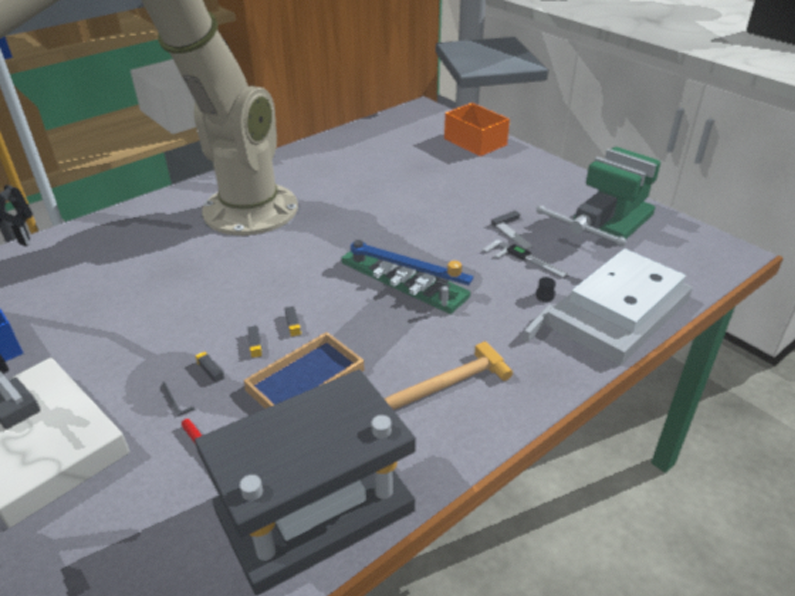

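The top view shows three punches in nests under the partly open strap (fixture around (340,370)). Three blanks lie at about (489,383), (540,382) and (594,378), and the tray is at (525,302). Next I'll measure them by mask.

```bash
cat > h.py <<'E'
from workcell import robot,claw,cams,order
import cv2,numpy as np
def ray(d,uv,z):
    uv=np.atleast_2d(uv).astype(float);K=d["mtx"];T=d["cam_to_world"]
    c=np.c_[(uv[:,0]-K[0,2])/K[0,0],-(uv[:,1]-K[1,2])/K[1,1],-np.ones(len(uv))]@T[:3,:3].T
    return T[:3,3]+c*((z-T[2,3])/c[:,2])[:,None]
def proj(d,P):
    P=np.atleast_2d(P);T=d["cam_to_world"];K=d["mtx"];c=(P-T[:3,3])@T[:3,:3]
    return np.c_[K[0,2]+K[0,0]*c[:,0]/-c[:,2],K[1,2]+K[1,1]*c[:,1]/c[:,2]]
def hsv(d): return cv2.cvtColor(d["pixels"],cv2.COLOR_RGB2HSV)
def blobs(m,amin=8):
    n,l,s,c=cv2.connectedComponentsWithStats(m.astype(np.uint8),connectivity=8)
    return [(c[i],s[i,4],np.argwhere(l==i)[:,::-1]) for i in range(1,n) if s[i,4]>=amin]
def grab(n):
    return cams.get_image(n)
def rect(P):
    (c,s,a)=cv2.minAreaRect(P[:,:2].astype(np.float32)*1000); return np.round(c,1),np.round(s,1),round(a,1)
E
python3 - <<'E'
from h import *
d=dict(np.load("top0.npz"));H=hsv(d);h,s,v=[H[...,i].astype(int) for i in range(3)]
ROI=np.zeros(h.shape,bool);ROI[110:345,70:470]=1
def show(name,m,z):
    for c,a,P in blobs(m&ROI):
        print(name,np.round(c,1),a,"ctr mm",np.round(ray(d,c,z)[0]*1000),*rect(ray(d,P,z)))
show("yellow",(h>15)&(h<32)&(s>150)&(v>90),.015)
show("green",(h>55)&(h<95)&(s>70),.018)
show("blue",(h>100)&(h<125)&(s>120),.053)
show("bright",(v>170)&(s<40),.028)
show("wood",(h>8)&(h<25)&(s>60)&(s<190)&(v>70),.026)
show("dark",(v<62)&(s<70),.02)
c=cv2.resize(d["pixels"][180:330,180:330,::-1],None,fx=4,fy=4,interpolation=cv2.INTER_CUBIC)
e=cv2.resize(d["pixels"][180:300,320:460,::-1],None,fx=4,fy=4,interpolation=cv2.INTER_CUBIC)
cv2.imwrite("pics/c1.png",c)
print(H[264:278,343:346,2],H[210,400],H[270,400])
E
```

```text
yellow [255.1 136.6] 276 ctr mm [781.  55.  15.] [782.3  55.2] [22.4 86.3] 80.2
yellow [214.4 215.3] 70 ctr mm [579. 158.  15.] [579.4 158.7] [25.3 20.2] 89.7
yellow [382.2 257.7] 29 ctr mm [ 470. -263.   15.] [ 470.5 -263.4] [21.3  8.9] 67.8
yellow [346.5 259.1] 28 ctr mm [ 467. -173.   15.] [ 467.2 -173.3] [20.   7.8] 63.1
yellow [417.7 277.5] 38 ctr mm [ 420. -350.   15.] [ 420.2 -349.9] [22.7  7.4] 89.6
green [229.  210.4] 346 ctr mm [591. 121.  18.] [589.9 119.9] [54.4 56.2] 11.5
green [131.6 221.2] 75 ctr mm [565. 364.  18.] [563.9 364.3] [27.8 17.5] 1.6
green [237.7 227.2] 29 ctr mm [548.  99.  18.] [545.8 102.4] [ 8.8 40.3] 18.2
green [244.8 236.1] 8 ctr mm [526.  81.  18.] [525.4  80.2] [9.  4.8] 56.1
green [241.8 247. ] 27 ctr mm [499.  88.  18.] [498.5  89. ] [ 5.3 33.5] 9.1
green [248.8 265.9] 12 ctr mm [452.  71.  18.] [451.3  72.6] [14.9  4.9] 89.6
green [251.  275.3] 20 ctr mm [428.  65.  18.] [429.3  66.6] [ 8.1 18.3] 9.0
green [243.  303.4] 616 ctr mm [360.  85.  18.] [364.2  80.1] [78.7 72.1] 12.4
blue [367.7 212.5] 2338 ctr mm [ 580. -222.   53.] [ 580.1 -222.5] [ 
[... 2693 characters left out ...]
[ 447.8 -365.2] [69.2 24.1] 7.0
dark [451.4 262.8] 51 ctr mm [ 456. -435.   20.] [ 455.7 -435. ] [ 6.2 55.3] 81.7
dark [228.5 272.5] 119 ctr mm [436. 121.  20.] [436.8 122.7] [85.3 16.9] 21.0
dark [413.2 260.7] 19 ctr mm [ 462. -339.   20.] [ 461.2 -339.9] [ 2.5 34.7] 88.0
dark [115.6 267.8] 19 ctr mm [449. 400.  20.] [448.9 399.5] [ 6.7 15.2] 64.8
dark [251.7 279.9] 49 ctr mm [417.  63.  20.] [416.9  62.5] [19.9 14.7] 89.6
dark [243.3 319.4] 9 ctr mm [321.  84.  20.] [321.2  83.2] [17.1  2.4] 89.6
[[73 73 71]
 [71 72 71]
 [72 70 71]
 [73 73 72]
 [72 71 71]
 [70 70 70]
 [70 71 69]
 [70 69 70]
 [71 69 69]
 [71 71 72]
 [71 69 72]
 [70 66 72]
 [70 70 73]
 [70 73 77]] [112 135  91] [120  25 124]
```

View pics/c1.png

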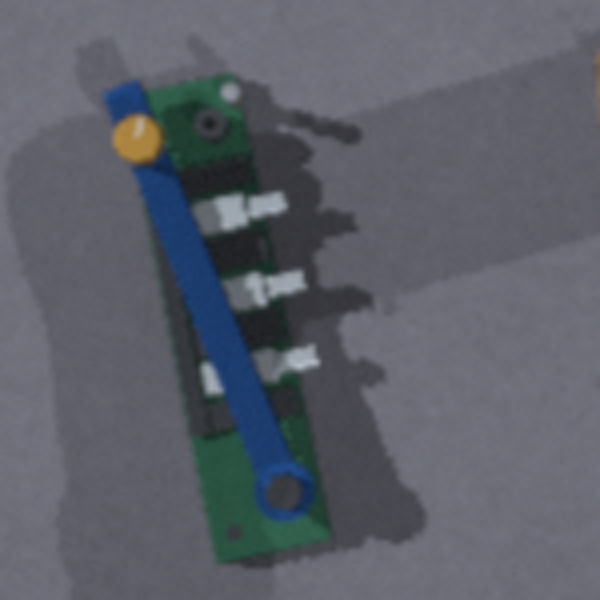

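```bash
cat >> h.py <<'E'
def fit_pts(d,model,uv,x0):
    "planar pose (x,y,th) from model points (mm, with z) and pixels"
    from scipy.optimize import least_squares
    M=np.array(model,float)/1000
    W=lambda p:np.c_[M[:,:2]@np.array([[np.cos(p[2]),np.sin(p[2])],[-np.sin(p[2]),np.cos(p[2])]])+p[:2],M[:,2]]
    r=least_squares(lambda p:(proj(d,W(p))-uv).ravel(),x0,loss="soft_l1",x_scale=[.1,.1,.1])
    return r.x,(proj(d,W(r.x))-uv).round(1)
def fix(F,P):
    P=np.atleast_2d(np.array(P,float))/1000;c,s=np.cos(F[2]),np.sin(F[2])
    return np.c_[F[0]+c*P[:,0]-s*P[:,1],F[1]+s*P[:,0]+c*P[:,1],P[:,2]]
E
python3 - <<'E'
from h import *
d=dict(np.load("top0.npz"))
cr=np.array([[238,73],[330,540],[216,562],[210,124],[230,93],[285,491]],float)
uv=(cr+.5)/4-.5+180
F,res=fit_pts(d,[[260,-20,18],[-37,-20,18],[-37,53,18],[228,0,40.5],[242,-18,60],[0,0,53]],uv,[.36,.07,.2])
print("F",F.round(4),np.degrees(F[2]));print(res.tolist())
np.save("F.npy",F)
# overlay on both views, strap end
for n in("top","scene"):
    d=dict(np.load(f"{n}0.npz"))
    if n=="top":
        q=ray(d,(np.array([[138,139]])+.5)/4-.5+180,.077)[0]; print("screw",q,"strap ang",np.arctan2(q[1]-F[1],q[0]-F[0])-F[2],np.hypot(*(q[:2]-F[:2])))
        q=ray(d,(np.array([[122,94]])+.5)/4-.5+180,.053)[0]; print("tip",q,np.arctan2(q[1]-F[1],q[0]-F[0])-F[2],np.hypot(*(q[:2]-F[:2])))
    im=cv2.resize(d["pixels"][:,:,::-1],None,fx=4,fy=4,interpolation=cv2.INTER_CUBIC)
    def pl(P,col):
        p=(proj(d,fix(F,P))+.5)*4; cv2.polylines(im,[p.round().astype(int)],True,col,1)
    pl([[-37,-20,18],[260,-20,18],[260,53,18],[-37,53,18]],(0,0,255))
    for x in(74,124,174): pl([[x-10,-31+0,28],[x+10,-31,28],[x+10,39,28],[x-10,39,28]],(0,255,255))
    t=np.linspace(0,6.28,30);pl(np.c_[242+6*np.cos(t),-18+6*np.sin(t),60+0*t],(255,0,255));pl(np.c_[228+10*np.cos(t),10*np.sin(t),40.5+0*t],(255,0,255))
    c=proj(d,fix(F,[[111,16,18]]))[0]*4; c=c.astype(int); cv2.imwrite(f"pics/o_{n}.png",im[c[1]-290:c[1]+290,c[0]-290:c[0]+290])
a=cv2.imread("pics/o_top.png");b=cv2.imread("pics/o_scene.png");cv2.imwrite("pics/o.png",cv2.resize(np.hstack([a,b]),(800,400)))
E
```

```text
F [0.3646 0.0638 0.2054] 11.76620661222292
[[-0.7, -0.4], [0.4, -0.0], [-0.2, 0.9], [0.2, -0.1], [0.5, -0.4], [-0.2, 0.2]]
screw [0.57482192 0.1500489  0.077     ] strap ang 0.18409872057535975 0.22719599901225412
tip [0.60490128 0.16333518 0.053     ] 0.18744629671580315 0.26006895634728067
```

View pics/o.png

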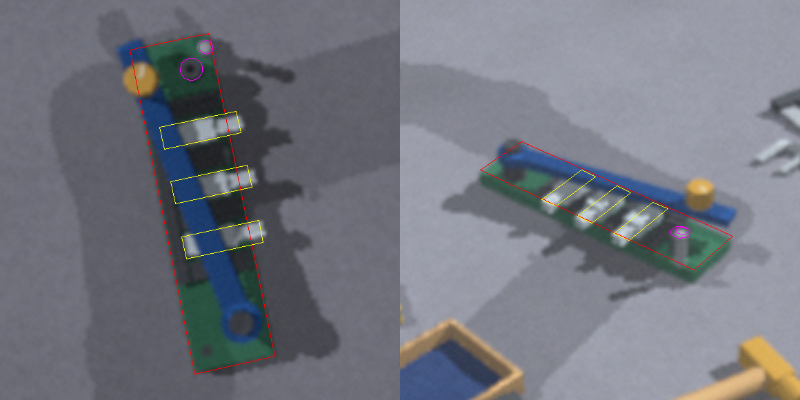

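The fixture pose (365, 64 mm, 11.8°) fits to under 1 px. The strap is at 0.185 rad, and the 227 mm screw radius agrees with the spec. Next I'll fit the blanks and check that the poses I need are reachable.

```bash
cat >> h.py <<'E'
from scipy.spatial.transform import Rotation as R
def down(phi):
    c,s=np.cos(phi),np.sin(phi)
    q=R.from_matrix(np.array([[0,c,s],[0,s,-c],[-1,0,0]])).as_quat(); return [q[3],q[0],q[1],q[2]]
def ori(p,phi):
    "orientation with jaws along phi (mod pi) with the last joint nearest 0"
    best=None
    for k in(-1,0,1):
        j=robot.ik(list(p),down(phi+k*np.pi))
        if j is not None and (best is None or abs(j[6])<best[0]): best=(abs(j[6]),down(phi+k*np.pi))
    if best is None: raise RuntimeError(f"no ik {p} {phi}")
    return best[1]
def find_blanks(d):
    "centre and axis angle (to yellow) of blanks on the bench right of the fixture"
    H=hsv(d);h,s,v=[H[...,i].astype(int) for i in range(3)];out=[]
    for c,a,P in blobs((h>15)&(h<32)&(s>140)&(v>80)&(np.arange(420)[:,None]>235)&(np.arange(560)[None]>290),10):
        if a>90: continue
        y=ray(d,c,.016)[0]
        m=np.zeros(h.shape,np.uint8);cv2.circle(m,tuple(int(t) for t in c),34,1,-1)
        k=[b for b in blobs((m>0)&(v>58)&(v<98)&(s<45),40)]
        out.append((y,c,a,k))
    return out
E
python3 - <<'E'
from h import *
d=dict(np.load("top0.npz"));H=hsv(d)
for y,c,a,k in find_blanks(d):
    print(np.round(y*1000),c.round(1),a,[(b[0].round(1),b[1],*rect(ray(d,b[2],.02))) for b in k])
cv2.imwrite("pics/b.png",cv2.resize(d["pixels"][240:300,325:445,::-1],None,fx=6,fy=6,interpolation=cv2.INTER_CUBIC))
F=np.load("F.npy");print(robot.get_time_s())
for P,ph in [([.42,-.36],0),([.584,-.28],1.6),([.33,.318],0)]:
    print(P,[robot.ik([*P,.06],down(ph+k*np.pi)) is not None for k in(0,1)])
E
```

```text
[ 470. -263.   16.] [382.5 257.7] 33 [(array([381.4, 235.6]), np.int32(210), array([ 524.7, -260.2]), array([ 11.3, 136. ]), 2.0), (array([413.1, 259.7]), np.int32(78), array([ 458.8, -339.8]), array([12.5, 54.8]), 88.0), (array([380.6, 271.2]), np.int32(479), array([ 440.3, -256.5]), array([49. , 73.5]), 63.5), (array([353.6, 265.9]), np.int32(95), array([ 448.5, -187.2]), array([22.6, 36.1]), 66.8)]
[ 467. -174.   16.] [346.8 259.2] 31 [(array([355., 237.]), np.int32(124), array([ 521.5, -193.7]), array([ 9.6, 87.5]), 2.9), (array([345.4, 272.6]), np.int32(459), array([ 436.5, -169.7]), array([45.6, 71.9]), 67.1), (array([373.9, 270.2]), np.int32(151), array([ 440.2, -240.8]), array([18.5, 59.6]), 67.9)]
[ 420. -350.   16.] [417.6 277.5] 39 [(array([421. , 265.5]), np.int32(480), array([ 446.3, -357.2]), array([47.1, 79.1]), 89.7), (array([387.9, 269.1]), np.int32(147), array([ 436.9, -272.9]), array([18.4, 65.4]), 66.5)]
[ 110. -644.   16.] [543.1 405.5] 68 [(array([542.8, 374.3]), np.int32(136), array([ 186. , -645.3]), array([13. , 81.1]), 1.2), (array([516.1, 402.8]), np.int32(383), array([ 126.3, -574.5]), array([30.4, 91. ]), 89.8), (array([553.9, 412.7]), np.int32(40), array([  96.1, -667.7]), array([ 4.9, 32.6]), 86.1)]
0.1
[0.42, -0.36] [True, True]
[0.584, -0.28] [True, True]
[0.33, 0.318] [True, True]
```

View pics/b.png

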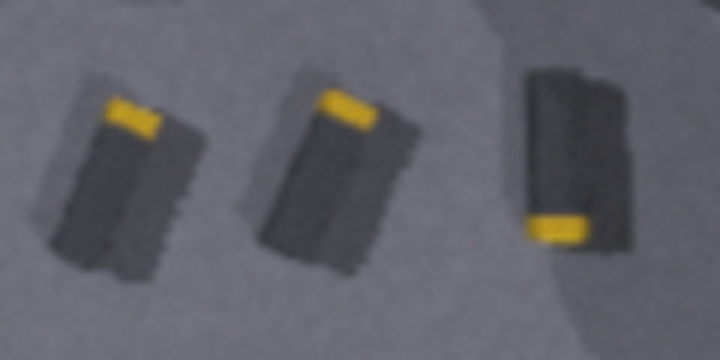

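```bash
cat > t.py <<'E'
E
sed -i '/^def find_blanks/,$d' h.py; cat >> h.py <<'E'
def find_blanks(d,rows=(235,345),cols=(290,470)):
    "blanks on the bench: [centre xy, axis angle to yellow, size]; steel is greener than the purple bench and its shadows"
    I=cv2.GaussianBlur(d["pixels"],(3,3),0).astype(int);H=hsv(d).astype(int);out=[]
    yel=(H[...,0]>15)&(H[...,0]<32)&(H[...,1]>140)&(H[...,2]>80)
    m=((I[...,1]-I[...,0]>=2)&(I.max(2)<95))|yel
    q=np.zeros(m.shape,bool);q[rows[0]:rows[1],cols[0]:cols[1]]=1
    for c,a,P in blobs(m&q,100):
        if not yel[P[:,1],P[:,0]].any(): continue
        y=ray(d,P[yel[P[:,1],P[:,0]]].mean(0),.02)[0,:2]
        W=ray(d,P,.02)[:,:2];ct,sz,an=cv2.minAreaRect((W*1000).astype(np.float32))
        an=np.radians(an)+(np.pi/2 if sz[1]>sz[0] else 0);ct=np.array(ct)/1000
        if (y-ct)@[np.cos(an),np.sin(an)]<0: an+=np.pi
        out.append((ct,(an+np.pi)%(2*np.pi)-np.pi,np.array(sz).round(),a,y))
    return out
E
python3 - <<'E'
from h import *
d=dict(np.load("top0.npz"))
for b in find_blanks(d): print(b)
cr=lambda u,v:ray(d,(np.array([u,v])+.5)/6-.5+[325,240],.02)[0,:2]
for p in[(107,182),(319,178),(557,157)]: print(cr(*p))
E
```

```text
[ 0.4402273  -0.16190789]
[ 0.44131615 -0.24994818]
[ 0.44934267 -0.34924965]
```

```bash
python3 - <<'E'
from h import *
d=dict(np.load("top0.npz"));I=cv2.GaussianBlur(d["pixels"],(3,3),0)
for n,p in dict(steel=(80,210),shadow=(150,210),steelB=(290,200),shB=(370,190),steelC=(550,130),shC=(605,150),bench=(220,100),bsh=(660,250)).items():
    u,v=(np.array(p)/6+[325,240]).round().astype(int); print(n,I[v-1:v+2,u-1:u+2].reshape(-1,3).mean(0).round(1))
E
```

```text
steel [62.9 65.6 71.6]
shadow [73.8 74.2 81.2]
steelB [61.6 64.3 70.1]
shB [72.  72.2 79.7]
steelC [60.7 63.6 69.1]
shC [55.6 56.  61.4]
bench [106.  106.4 116.7]
bsh [ 94.2  94.8 104. ]
```

```bash
sed -i 's|I=cv2.GaussianBlur(d\["pixels"\],(3,3),0).astype(int);|I=cv2.GaussianBlur(d["pixels"].astype(np.float32),(3,3),0);|; s|m=((I\[...,1\]-I\[...,0\]>=2)&(I.max(2)<95))|m=((I[...,1]-I[...,0]>=1.6)\&(I.max(2)<95))|' h.py
python3 - <<'E'
from h import *
d=dict(np.load("top0.npz"))
for b in find_blanks(d): print(*[np.round(t,3) for t in b])
E
grep -n "m=((" h.py; python3 - <<'E'
from h import *
d=dict(np.load("top0.npz"))
I=cv2.GaussianBlur(d["pixels"].astype(np.float32),(3,3),0)
D=(I[...,1]-I[...,0])
print(D[252:284:2,328:352:2].round(1)); print(I.max(2)[252:284:3,328:352:3].round())
E
```

```text
44:    m=((I[...,1]-I[...,0]>=1.6)&(I.max(2)<95))|yel
[[  0.5   0.4   0.7   0.4   0.4  -0.2   0.3   0.3   0.3   0.    0.4   1. ]
 [  0.3   0.6   0.5   0.6   0.1   0.3   0.4   0.9   0.1   0.4   1.2   1.1]
 [  0.2  -0.2   0.4   0.9   0.4  -0.2   0.5  -4.8 -15.4  -8.8  -1.6   0.5]
 [  0.6   0.5   1.2   0.9   0.   -0.1  -0.6 -13.4 -31.1 -30.4 -21.3 -11.8]
 [  0.9   0.8   0.9   0.7   0.1   0.9   0.1  -6.4 -18.8 -27.9 -32.5 -26.8]
 [  1.2   0.8   0.7   0.7   0.4   0.7   0.8   2.4   1.1  -4.5 -17.2 -16.2]
 [  0.3   0.5   0.6   0.9   0.7   0.1   1.5   2.9   2.9   2.8   0.   -1.8]
 [  0.6   0.9   1.1   0.7   0.4   1.    2.6   3.1   2.5   2.3   1.6   0.6]
 [  0.4   1.1   1.1   0.4   0.1   1.2   2.6   2.8   2.6   2.4   1.4   0.4]
 [  1.1   0.2   0.7   0.9   0.3   2.1   3.2   2.2   2.8   2.2   0.8   0.3]
 [  0.8   0.9   0.6   0.8   1.2   2.8   2.3   2.8   2.5   1.2   0.5   0.4]
 [  0.4   0.3   0.3   0.2   1.4   2.9   2.9   3.5   2.4   0.9   0.6   0.2]
 [  0.4   0.3   0.1   0.5   2.1   3.5   2.8   3.2   1.6   0.4   0.6   0.1]
 [  0.6   0.7   0.8   2.1   2.7   2.7   2.7   2.9   1.    0.2   0.4   0.6]
 [  0.4   0.8   1.1   2.4   3.3   3.4   3.    1.9   0.2   0.5   0.1   1.2]
 [  0.7   0.8   0.5   1.2   2.3   2.9   2.7   1.1   0.4   0.6   0.4   0.3]]
[[121. 124. 120. 118. 108. 113. 121. 121.]
 [118. 121. 120. 114. 102. 102. 106. 121.]
 [120. 121. 121. 105. 102. 150. 173. 144.]
 [120. 122. 120. 104.  94.  79. 120. 166.]
 [121. 125. 115. 104.  79.  72.  71.  70.]
 [121. 121. 105.  99.  71.  72.  72.  77.]
 [121. 116. 105.  87.  71.  71.  70.  79.]
 [120. 110. 102.  73.  71.  71.  75.  80.]
 [118. 103.  94.  71.  71.  70.  78.  82.]
 [123. 114.  77.  73.  71.  73.  80.  81.]
 [122. 122.  95.  74.  71.  76.  82.  82.]]
```

```bash
sed -i 's#(I.max(2)<95))|yel#(I.max(2)<95))|yel|(I[...,0]-I[...,1]>6)\n    m=cv2.morphologyEx(m.astype(np.uint8),cv2.MORPH_CLOSE,np.ones((3,3),np.uint8))>0#' h.py
python3 - <<'E'
from h import *
d=dict(np.load("top0.npz"))
for b in find_blanks(d): print(*[np.round(t,3) for t in b])
E
```

```text
[ 0.449 -0.349] 3.106 [27. 70.] 285 [ 0.42  -0.349]
[ 0.444 -0.249] -0.471 [28. 71.] 270 [ 0.47  -0.262]
[ 0.44  -0.161] -0.408 [25. 72.] 247 [ 0.467 -0.173]
```

```bash
cat >> h.py <<'E'
def fmag(f0): return np.linalg.norm((np.array(robot.get_contact_force())-f0)[:2])
def strap_push(F,r,offs,angs,phi_off,z,vel=.1,fmax=None,f0=None):
    "drag the closed fingers round the pivot: centre of fingers at radius r, offs (m) off the strap's axis"
    for a in angs:
        w=F[2]+a
        p=[F[0]+r*np.cos(w)-offs*np.sin(w),F[1]+r*np.sin(w)+offs*np.cos(w),z]
        robot.line_to(p,vel,strap_push.q(w+phi_off))
        if fmax and fmag(f0)>fmax: break
    return a,p
def go(p,phi,zs=.2):
    q=ori([*p[:2],zs],phi);robot.goto([*p[:2],zs],q);return q
def pick(xy,phi,zb,opening,f=60):
    claw.move_gripper(opening,f) ; go(xy,phi)
    robot.line_to([*xy,zb+.033],.2); claw.move_gripper(0.0,f)
    g=robot.get_finger_gap(); robot.line_to([*xy,.2],.2)
    return g,robot.get_finger_gap()
def place(xy,phi,zb,opening,dz=.001):
    go(xy,phi);g=robot.get_finger_gap()
    robot.line_to([*xy,zb+.06],.25);robot.line_to([*xy,zb+.033+dz],.06)
    f=np.round(robot.get_contact_force(),1); claw.move_gripper(opening); robot.line_to([*xy,.2],.25)
    return g,f
E
python3 - <<'E'
from h import *
F=np.load("F.npy");t=robot.get_time_s()
claw.move_gripper(0,60);print("gap",robot.get_finger_gap(),robot.get_time_s()-t)
r=.175;a0=.185;off=-.045
P=lambda a,o:[F[0]+r*np.cos(F[2]+a)-o*np.sin(F[2]+a),F[1]+r*np.sin(F[2]+a)+o*np.cos(F[2]+a)]
# choose jaw branch valid at both ends (jaws along the strap)
best=min([k for k in(-1,0,1)if all(robot.ik([*P(a,off),.069],down(F[2]+a+k*np.pi)) is not None for a in(a0,.7,1.3))],
  key=lambda k:max(abs(robot.ik([*P(a,off),.069],down(F[2]+a+k*np.pi))[6]) for a in(a0,1.3)))
strap_push.q=lambda w:down(w+best*np.pi)
robot.goto([*P(a0,off),.2],strap_push.q(F[2]+a0)); f0=np.array(robot.get_contact_force());print(f0,robot.get_time_s())
robot.line_to([*P(a0,off),.070],.15); print("dn",np.round(robot.get_contact_force(),1))
for a in np.arange(a0,1.28,.1):
    strap_push(F,r,-.024,[a],0,.070,.12); print(round(a,2),round(fmag(f0),1),end="; ")
strap_push(F,r,-.05,[a],0,.070)
p=robot.get_eef_pos();robot.line_to([p[0],p[1],.25],.25);print(robot.get_time_s())
go([.45,-.05],0,.35)
d=grab("top");cv2.imwrite("pics/top1.png",d["pixels"][120:330,150:450,::-1].repeat(2,0).repeat(2,1));np.savez("top1.npz",**d)
print(robot.get_time_s())
E
```

```text
gap -0.00021452793842600986 0.7667
[ 0.3091248  -0.42898798 -0.81141974] 3.475
dn [-0.6 -0.2 -0.4]
0.18 0.9; 0.29 0.6; 0.39 0.2; 0.49 0.4; 0.59 1.6; 0.69 0.7; 0.79 1.1; 0.89 0.8; 0.99 0.5; 1.09 0.5; 1.19 0.7; 9.0917
10.275
```

View pics/top1.png

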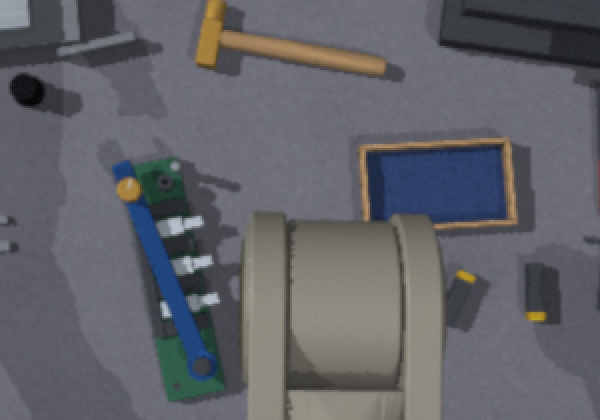

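The strap did not move and no force showed, so I'll step in slowly and look.

```bash
python3 - <<'E'
from h import *
F=np.load("F.npy");r=.175;a0=.185
P=lambda a,o:[F[0]+r*np.cos(F[2]+a)-o*np.sin(F[2]+a),F[1]+r*np.sin(F[2]+a)+o*np.cos(F[2]+a)]
w=F[2]+a0
q=ori([*P(a0,-.045),.07],w)
robot.goto([*P(a0,-.045),.2],q);robot.line_to([*P(a0,-.045),.070],.15);print(robot.get_eef_pos(),P(a0,-.045),robot.get_time_s())
f0=np.array(robot.get_contact_force())
for o in(-.035,-.028,-.022,-.016,-.010):
    robot.line_to([*P(a0,o),.070],.05);print(o,np.round(robot.get_eef_pos(),4),np.round(np.array(robot.get_contact_force())-f0,1),robot.get_time_s())
ims=[]
for n,(u,v) in dict(top=(240,260),scene=(300,195)).items():
    d=grab(n);ims.append(cv2.resize(d["pixels"][v-50:v+50,u-66:u+66,::-1],(400,300),interpolation=cv2.INTER_CUBIC))
cv2.imwrite("pics/dbg.png",np.hstack(ims))
E
```

```text
[0.54422106 0.08894062 0.07107918] [np.float64(0.5435980820334739), np.float64(0.08876189210203048)] 12.1917
-0.035 [0.5397 0.0987 0.0704] [ 0.1 -1.  -0.4] 12.5417
-0.028 [0.5369 0.105  0.0701] [0.1 0.5 0.4] 12.8333
-0.022 [0.5346 0.1105 0.07  ] [0.6 0.3 0.4] 13.1
-0.016 [0.5324 0.116  0.0701] [ 0.4 -0.2  0.3] 13.3667
-0.01 [0.5301 0.1216 0.0701] [ 0.6  0.5 -0.3] 13.6333
```

View pics/dbg.png

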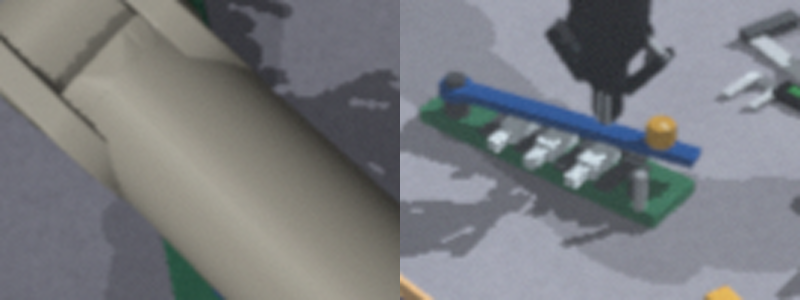

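```bash
python3 - <<'E'
from h import *
d=dict(np.load("scene0.npz"))
for z in(.045,.055,.065,.075): print(z,ray(d,[302.3,185.3],z)[0].round(3))
for z in (.045,.053,.07): print(proj(d,[.530,.1216,z]))
print(robot.get_eef_pos(),R.from_quat(np.roll(robot.get_tcp_rot(),-1)).as_matrix().round(3),robot.get_joint_pos())
E
```

```text
0.045 [0.511 0.139 0.045]
0.055 [0.522 0.13  0.055]
0.065 [0.532 0.12  0.065]
0.075 [0.542 0.111 0.075]
[[302.08681186 190.31598199]]
[[302.13683937 188.13563025]]
[[302.2443019  183.45208419]]
[0.53028055 0.12113159 0.06999013] [[-0.     0.925  0.381]
 [-0.     0.381 -0.925]
 [-1.    -0.     0.   ]] [ 0.61793623  0.7089759  -1.23960447  1.76001084  0.71746265  1.21255726
 -0.43396279]
```

```bash
python3 - <<'E'
from h import *
f0=np.array(robot.get_contact_force());p=robot.get_eef_pos()
z=.070
while z>.055:
    z-=.001;robot.line_to([p[0],p[1],z],.02);f=np.array(robot.get_contact_force())-f0
    if np.linalg.norm(f)>4: break
print(z,robot.get_eef_pos(),f.round(1));robot.line_to([p[0],p[1],.09],.1)
d=grab("scene");u,v=300,185
cv2.imwrite("pics/dbg2.png",cv2.resize(d["pixels"][v-50:v+50,u-66:u+66,::-1],(792,600),interpolation=cv2.INTER_CUBIC))
E
```

```text
0.05499999999999999 [0.53031924 0.12116319 0.0550024 ] [-0.5  0.1 -0. ]
```

View pics/dbg2.png

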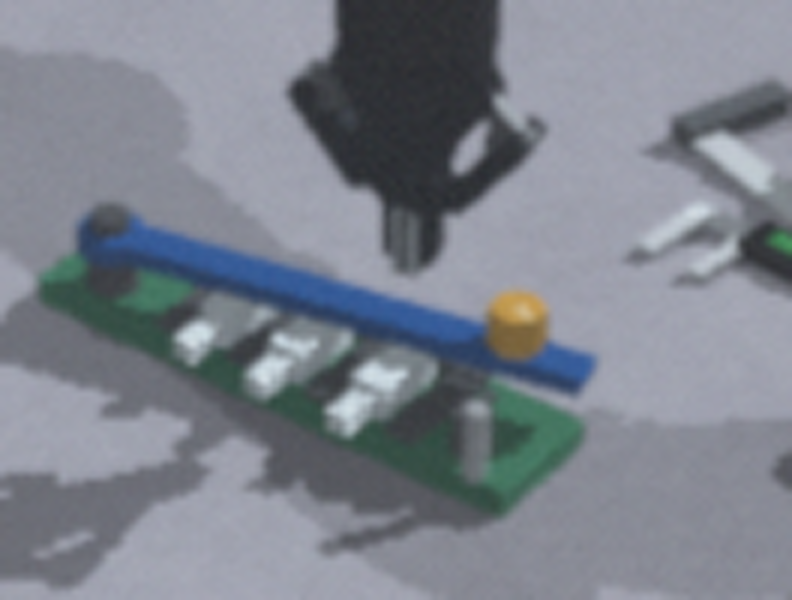

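```bash
python3 - <<'E'
from h import *
P=[.52,-.05]
go(P,0,.12);robot.line_to([*P,.04],.15)
f0=np.array(robot.get_contact_force());z=.04
while z>.003:
    z-=.0015;robot.line_to([*P,z],.02);f=np.array(robot.get_contact_force())-f0
    if np.linalg.norm(f)>4: break
print(z,robot.get_eef_pos(),f.round(1))
d=grab("scene");uv=proj(d,[*P,0])[0];print(uv,proj(d,[*P,z])[0]);u,v=uv.astype(int)
cv2.imwrite("pics/dbg3.png",cv2.resize(d["pixels"][v-40:v+40,u-40:u+40,::-1],(480,480),interpolation=cv2.INTER_CUBIC))
robot.line_to([*P,.1],.2);print(robot.get_time_s())
E
```

```text
0.0024999999999999827 [ 0.51991385 -0.0499871   0.00238424] [-0.3 -0.3 -1.3]
[254.97953399 224.57927796] [254.94323148 223.91335908]
26.3917
```

View pics/dbg3.png

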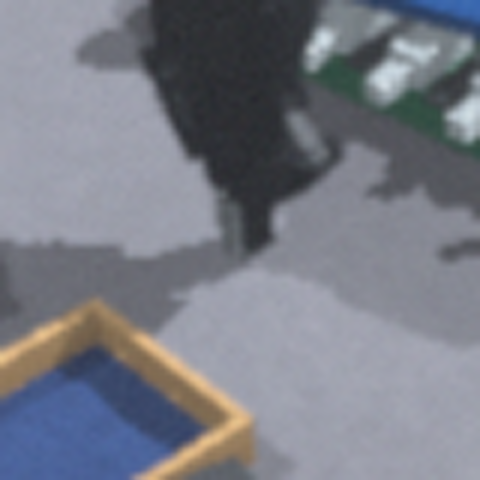

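The TCP reads 2.4 mm and there is still no contact, so the fingertips do not reach 25 mm ahead of it. I'll keep going down gently until they touch.

```bash
python3 - <<'E'
from h import *
P=[.52,-.05]
robot.line_to([*P,.004],.15)
f0=np.array(robot.get_contact_force());z=.004
while z>-.03:
    z-=.001;robot.line_to([*P,z],.02);f=np.array(robot.get_contact_force())-f0
    if np.linalg.norm(f)>4: break
print(z,robot.get_eef_pos(),f.round(1));print(np.round(robot.get_joint_torque(),1))
robot.line_to([*P,.06],.2);print(robot.get_eef_pos(),robot.get_finger_gap(),robot.get_time_s())
E
```

```text
0.001 [ 0.52007372 -0.05005609  0.00192362] [-4.8 -0.2 12.9]
[ -0.8 -46.6 -19.  -23.2   0.6  -1.7  -0. ]
[ 0.52039436 -0.05026408  0.06053671] -0.0003604280620363487 28.375
```

The bench touch shows the shut fingertips about 2 mm ahead of the reported TCP rather than 25 mm, while the lateral position agrees with the camera. I'll correct all heights by -23 mm and open the strap again.

```bash
sed -i 's/zb+.033/zb+.0095/g; s/zb+.06\]/zb+.035]/' h.py
python3 - <<'E'
from h import *
F=np.load("F.npy");r=.175;a0=.185;off=-.045;Z=.0465
P=lambda a,o:[F[0]+r*np.cos(F[2]+a)-o*np.sin(F[2]+a),F[1]+r*np.sin(F[2]+a)+o*np.cos(F[2]+a)]
best=min([k for k in(-1,0,1)if all(robot.ik([*P(a,off),Z],down(F[2]+a+k*np.pi)) is not None for a in(a0,.7,1.3))],
  key=lambda k:max(abs(robot.ik([*P(a,off),Z],down(F[2]+a+k*np.pi))[6]) for a in(a0,1.3)))
strap_push.q=lambda w:down(w+best*np.pi)
robot.goto([*P(a0,off),.15],strap_push.q(F[2]+a0))
robot.line_to([*P(a0,off),Z],.2); f0=np.array(robot.get_contact_force())
for a in np.arange(a0,1.31,.1):
    strap_push(F,r,-.022,[a],0,Z,.12); print(round(a,2),round(fmag(f0),1),end="; ")
strap_push(F,r,-.05,[a],0,Z)
p=robot.get_eef_pos();robot.line_to([p[0],p[1],.15],.25)
go([.50,.14],0,.35);print(robot.get_time_s())
go([.36,-.30],0,.35)
d=grab("top");cv2.imwrite("pics/top2.png",d["pixels"][120:330,150:450,::-1].repeat(2,0).repeat(2,1));np.savez("top2.npz",**d)
print(robot.get_time_s())
E
```

```text
0.18 0.4; 0.29 0.3; 0.39 0.9; 0.49 0.3; 0.59 0.6; 0.69 0.9; 0.79 0.4; 0.89 0.2; 0.99 0.5; 1.09 0.9; 1.19 0.4; 1.29 0.6; 35.325
37.0667
```

View pics/top2.png

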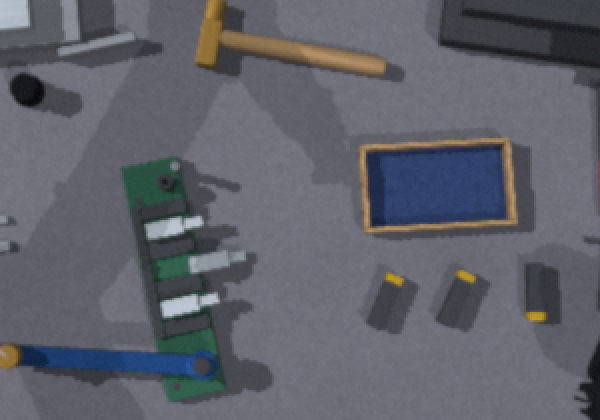

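The strap is open at about 1.37. The middle punch has been knocked outward along its nest and now overhangs the front edge at crop (217,261). I'll measure the punches.

```bash
cat >> h.py <<'E'
def find_punches(d,F,thr=105):
    "bright grey blobs near the fixture -> centre of 70 mm rect in fixture mm, angle of length relative to fixture y"
    I=d["pixels"].astype(int);H=hsv(d).astype(int)
    m=(H[...,2]>thr)&(H[...,1]<28)&(I[...,2]-I[...,1]<7)
    poly=proj(d,fix(F,[[55,-110,28],[196,-110,28],[196,40,28],[55,40,28]])).astype(np.int32)
    q=np.zeros(m.shape,np.uint8);cv2.fillPoly(q,[poly],1);out=[]
    for c,a,P in blobs(m&(q>0),60):
        W=ray(d,P,.036)[:,:2]-F[:2];c_,s_=np.cos(F[2]),np.sin(F[2]);W=W@np.array([[c_,-s_],[s_,c_]])*1000
        ct,sz,an=cv2.minAreaRect(W.astype(np.float32));out.append((np.round(ct,1),np.round(sz,1),round(an,1),a,W.min(0).round(),W.max(0).round()))
    return out
E
python3 - <<'E'
from h import *
F=np.load("F.npy");d=dict(np.load("top2.npz"))
for b in find_punches(d,F):print(b)
for b in find_blanks(d): print(*[np.round(t,3) for t in b])
im=d["pixels"][215:290,205:305,::-1];cv2.imwrite("pics/p2.png",cv2.resize(im,None,fx=6,fy=6,interpolation=cv2.INTER_CUBIC))
s=dict(grab("scene"));np.savez("scene2.npz",**s);u,v=proj(s,fix(F,[[124,-30,28]]))[0].astype(int)
a=cv2.resize(im,(533,400),interpolation=cv2.INTER_CUBIC);b=cv2.resize(s["pixels"][v-35:v+35,u-23:u+23,::-1],(263,400),interpolation=cv2.INTER_CUBIC)
cv2.imwrite("pics/p3.png",np.hstack([a,b]))
E
```

```text
[ 0.449 -0.349] 3.135 [28. 69.] 291 [ 0.42  -0.349]
[ 0.444 -0.249] -0.465 [27. 73.] 263 [ 0.47  -0.262]
[ 0.441 -0.16 ] -0.458 [25. 71.] 251 [ 0.467 -0.173]
```

View pics/p3.png

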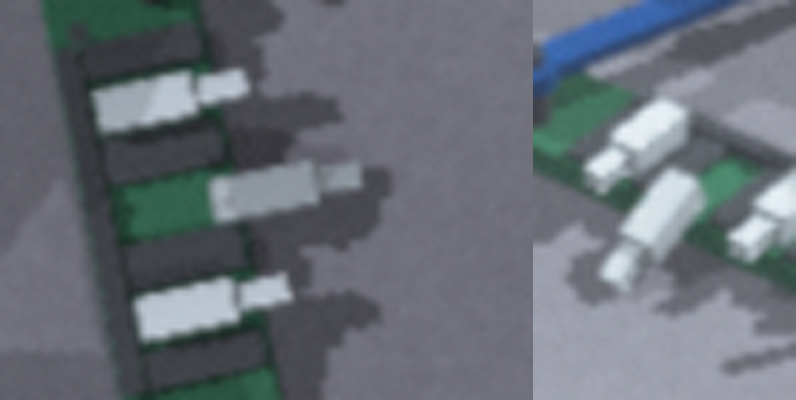

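```bash
python3 - <<'E'
from h import *
F=np.load("F.npy");d=dict(np.load("top2.npz"))
def w2f(p):
    c,s=np.cos(F[2]),np.sin(F[2]);q=(p[:2]-F[:2])*1000;return np.array([c*q[0]+s*q[1],-s*q[0]+c*q[1]]).round(1)
f=lambda u,v,z:w2f(ray(d,(np.array([u,v])+.5)/5.33-.5+[205,215],z)[0])
print("p2 rear",f(213,201,.042),"front shank",f(320,185,.025),"nose tip",f(360,177,.012))
print("p3 rear",f(97,112,.038),"shank front",f(195,92,.038),"nose",f(247,82,.034))
print("p1 rear",f(139,320,.038),"shank front",f(239,300,.038),"nose",f(291,289,.034))
for u,v in[(85,110),(150,110),(260,190),(170,310),(270,290),(165,210)]:
    x,y=int(u/5.33+205),int(v/5.33+215);print(d["pixels"][y,x],end=" ")
E
```

```text
p2 rear [120.9  -9. ] front shank [118.3 -58.1] nose tip [118.4 -76.9]
p3 rear [172.3  35.3] shank front [171.9 -10.7] nose [171.7 -35. ]
p1 rear [75.  35.2] shank front [ 74.2 -11.3] nose [ 74.1 -35.5]
[56 58 62] [180 192 203] [142 152 160] [185 196 206] [185 195 206] [50 98 79]
```

```bash
cat >> h.py <<'E'
TR=np.array([.584,-.229]);TA=np.radians(3.0)
def slot(y): return TR+y*np.array([-np.sin(TA),np.cos(TA)])
E
python3 - <<'E'
from h import *
F=np.load("F.npy");t=robot.get_time_s()
xy=fix(F,[[119.6,-38,0]])[0,:2];phi=F[2]-.03
claw.move_gripper(.036,60);print("open gap",robot.get_finger_gap())
go(xy,phi,.15);robot.line_to([*xy,.0175],.15);claw.move_gripper(0,60);g=robot.get_finger_gap();robot.line_to([*xy,.13],.2);print(g,robot.get_finger_gap(),robot.get_time_s()-t)
s=slot(-.05);go(s,TA+np.pi/2,.13);print("before",robot.get_finger_gap())
robot.line_to([*s,.045],.2);f0=np.array(robot.get_contact_force())
z=.032
while z>.017:
    robot.line_to([*s,z],.04);f=np.array(robot.get_contact_force())-f0
    if f[2]>8:break
    z-=.002
print("z",z,f.round(1));claw.move_gripper(.036);robot.line_to([*s,.13],.2)
print(robot.get_time_s()-t)
E
```

```text
open gap 0.03587278117524846
0.018648712884745094 0.018793218682783962 4.024999999999999
before 0.0186513297048353
z 0.021999999999999992 [-1.1  1.5  9.4]
8.625
```

```bash
python3 - <<'E'
from h import *
F=np.load("F.npy")
for x,sl in((173,0),(74.5,.05)):
    print(pick(fix(F,[[x,7,0]])[0,:2],F[2],.018,.036),place(slot(sl),TA+np.pi/2,.006,.036),robot.get_time_s())
go([.40,.12],0,.35)
d=grab("top");cv2.imwrite("pics/top3.png",d["pixels"][150:310,200:450,::-1].repeat(3,0).repeat(3,1));np.savez("top3.npz",**d)
for b in find_blanks(d): print(*[np.round(t,3) for t in b])
print(robot.get_time_s())
E
```

```text
(0.018505861631609753, 0.018257407504108633) (0.01818240474658826, array([-2.9, -1.1,  4.6])) 53.8833
(0.018439703700999305, 0.01787741868517406) (0.01841318369052285, array([-3.4, -0.1,  6.8])) 61.8667
[ 0.449 -0.348] -3.131 [70. 28.] 289 [ 0.42  -0.349]
[ 0.444 -0.25 ] -0.471 [27. 71.] 259 [ 0.47  -0.263]
[ 0.44  -0.162] -0.384 [25. 71.] 248 [ 0.467 -0.173]
63.3333
```

View pics/top3.png

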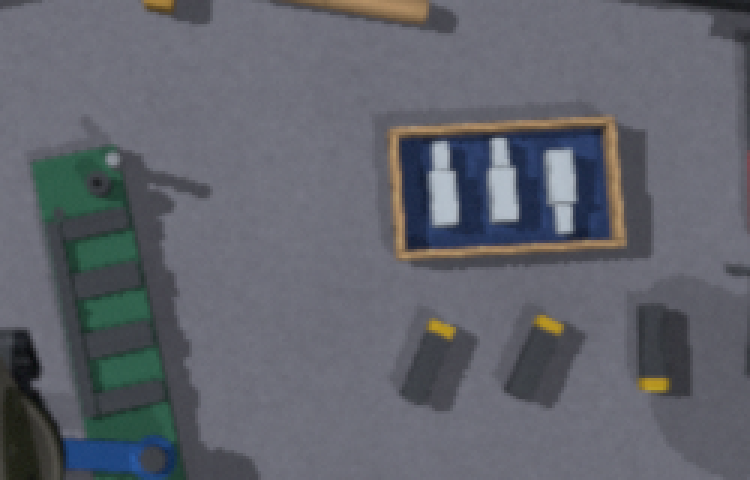

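All three punches lie flat in the tray. The blanks are unmoved, so I'll load them next, sliding each one gently against the back rail before releasing it.

```bash
cat > load.py <<'E'
from h import *
import sys
F=np.load("F.npy")
def load(xy,ang,x):
    g=pick(xy,ang+np.pi/2,0,.06)
    if min(g)<.012: print("missed",g);return
    P=lambda y,z:[*fix(F,[[x,y,0]])[0,:2],z]
    go(P(-2,0)[:2],F[2]);g2=robot.get_finger_gap()
    robot.line_to(P(-2,.055),.25);robot.line_to(P(-2,.018+.0105),.06);f0=np.array(robot.get_contact_force())
    n=np.array([-np.sin(F[2]),np.cos(F[2]),0])
    y=-2.
    while y<9:
        y+=.75;robot.line_to(P(y,.0285),.02);f=(np.array(robot.get_contact_force())-f0)
        if -f@n>5: break
    robot.line_to(P(y-.5,.0285),.02)
    claw.move_gripper(.034);robot.line_to(P(y-.5,.2),.25)
    print(np.round([*g,g2],4),"y",y,"f",f.round(1),robot.get_time_s())
E
python3 - <<'E'
from load import *
load([.449,-.349],3.13,174)
E
```

```text
[0.0182 0.0182 0.0184] y 2.5 f [ 4.6 -6.5  1.4] 74.0167
```

```bash
python3 - <<'E'
from load import *
load([.4435,-.249],-.468,124)
go([.40,-.35],0,.35)
d=grab("top");bs=find_blanks(d)
for b in bs: print(*[np.round(t,3) for t in b])
load([.4405,-.161],-.43,74)
go([.40,-.35],0,.35)
d=grab("top");cv2.imwrite("pics/top4.png",cv2.resize(d["pixels"][195:320,205:385,::-1],None,fx=4.4,fy=4.4,interpolation=cv2.INTER_CUBIC));np.savez("top4.npz",**d)
print(robot.get_time_s())
E
```

```text
[0.0182 0.0181 0.0182] y 5.5 f [ 2.5 -4.7 -3.7] 84.9
[ 0.44  -0.162] -0.4 [25. 72.] 251 [ 0.467 -0.173]
[0.0183 0.0184 0.0184] y 4.75 f [ 2.4 -5.7 -2.8] 96.8917
98.625
```

View pics/top4.png

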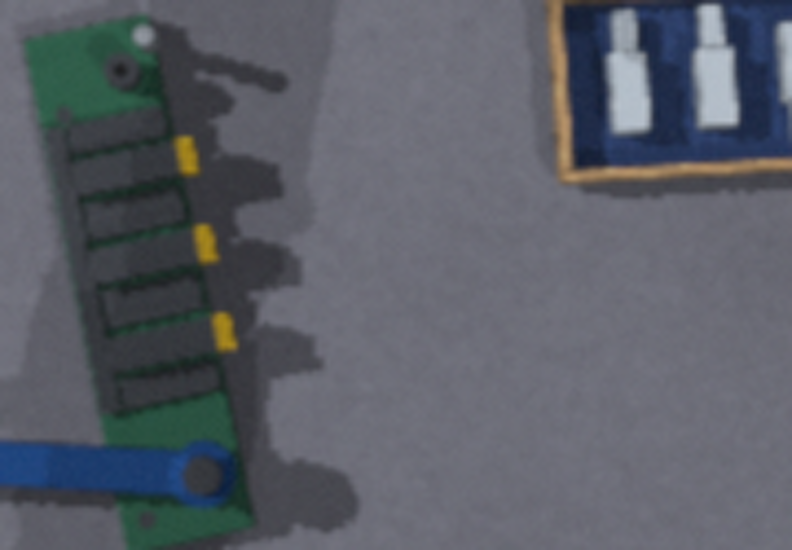

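All three blanks lie flat in the nests, parallel, with one end at the rail. Next I'll close the strap.

```bash
python3 - <<'E'
from h import *
F=np.load("F.npy");d=dict(np.load("top4.npz"));H=hsv(d).astype(int)
m=(H[...,0]>10)&(H[...,0]<25)&(H[...,1]>140)&(H[...,2]>90);m[:,:130]=0;m[:,190:]=0;m[:270]=0;m[330:]=0
c,a,P=max(blobs(m,10),key=lambda b:b[1]);q=ray(d,c,.072)[0];A=np.arctan2(q[1]-F[1],q[0]-F[0])-F[2]
print("strap angle",A,np.hypot(*(q[:2]-F[:2])),a)
r=.256;Z=.0465
P=lambda a,o:[F[0]+r*np.cos(F[2]+a)-o*np.sin(F[2]+a),F[1]+r*np.sin(F[2]+a)+o*np.cos(F[2]+a)]
ks=[]
for k in(-1,0,1):
    j=[robot.ik([*P(a,o),z],down(F[2]+a+np.pi/2+k*np.pi)) for a,o,z in((A,.05,Z),(A,.05,.13),(.7,.022,Z),(0,.022,Z))]
    print(k,[None if t is None else round(t[6],2) for t in j])
    if all(t is not None for t in j): ks.append((max(abs(t[6]) for t in j),k))
k=min(ks)[1];strap_push.q=lambda w:down(w+k*np.pi)
claw.move_gripper(0,60)
go([.45,.0],F[2],.3)
robot.goto([*P(A,.05),.2],strap_push.q(F[2]+A+np.pi/2));robot.line_to([*P(A,.05),Z],.2);f0=np.array(robot.get_contact_force())
for a in [*np.arange(A,.12,-.1),.1]:
    strap_push(F,r,.024,[a],np.pi/2,Z,.12);print(round(a,2),round(fmag(f0),1),end="; ")
a=.1
while a>-.08:
    a-=.004;strap_push(F,r,.024,[a],np.pi/2,Z,.03);f=np.array(robot.get_contact_force())-f0
    n=f@[-np.sin(F[2]),np.cos(F[2]),0]
    if n>10: break
print("\nend",a,n,f.round(1),robot.get_eef_pos(),robot.get_time_s())
strap_push(F,r,.045,[a],np.pi/2,Z,.1)
p=robot.get_eef_pos();robot.line_to([p[0],p[1],.2],.25);go([.40,-.35],0,.35)
d=grab("top");np.savez("top5.npz",**d);cv2.imwrite("pics/top5.png",cv2.resize(d["pixels"][195:320,190:340,::-1],None,fx=4.4,fy=4.4,interpolation=cv2.INTER_CUBIC))
print(robot.get_time_s())
E
```

```text
strap angle 1.3044691493585918 0.22587183072900863 86
-1 [np.float64(-1.28), np.float64(-1.22), np.float64(-1.62), np.float64(-2.02)]
0 [np.float64(1.71), np.float64(1.93), np.float64(1.35), np.float64(1.04)]
1 [np.float64(-1.28), np.float64(-1.22), np.float64(-1.62), np.float64(-2.02)]
1.3 1.9; 1.2 1.4; 1.1 0.4; 1.0 0.9; 0.9 0.6; 0.8 0.9; 0.7 1.6; 0.6 1.0; 0.5 1.4; 0.4 2.4; 0.3 0.7; 0.2 1.2; 0.1 2.3; 
end -0.024000000000000056 11.992094977155217 [-1.2 12.  -1.4] [0.61102198 0.13799156 0.04659342] 115.4917
118.7
```

View pics/top5.png

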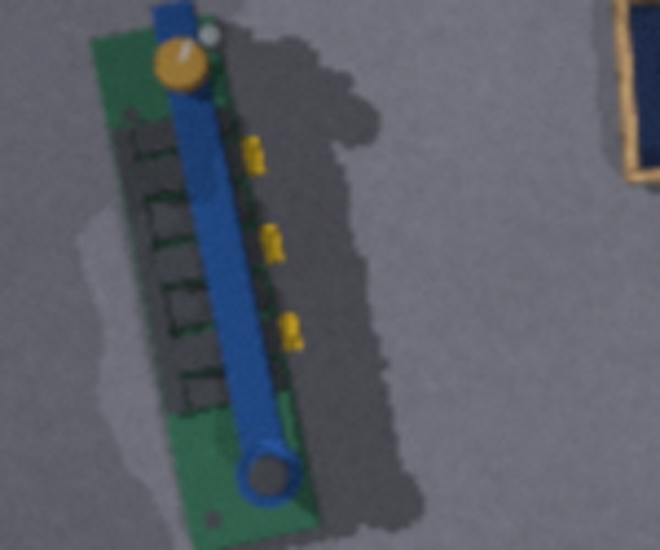

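The strap is home against the post. Next I'll grip the screw head and check the side force before turning it.

```bash
python3 - <<'E'
from h import *
F=np.load("F.npy");d=dict(np.load("top5.npz"));H=hsv(d).astype(int)
m=(H[...,0]>10)&(H[...,0]<25)&(H[...,1]>140)&(H[...,2]>90);q=np.zeros(m.shape,bool);q[198:222,218:245]=1
c,a,P=max(blobs(m&q,10),key=lambda b:b[1]);cam=ray(d,c,.073)[0,:2];nom=fix(F,[[228,0,0]])[0,:2]
print("cam",cam,"nom",nom,a)
n=np.array([-np.sin(F[2]),np.cos(F[2])]);xy=(cam+nom)/2
best=None
for ph in np.arange(-np.pi,np.pi,.1):
    j=robot.ik([*xy,.061],down(ph))
    if j is not None and (best is None or abs(j[6]-2.2)<best[0]): best=(abs(j[6]-2.2),ph,j[6])
print(best);Q=down(best[1])
claw.move_gripper(.05,80);robot.goto([*xy,.16],Q);robot.line_to([*xy,.061],.15);robot.wait(.3)
f0=np.array(robot.get_contact_force());t0=np.array(robot.get_wrist_torque())
claw.move_gripper(0,80);robot.wait(.3)
f=np.array(robot.get_contact_force())-f0;print("gap",robot.get_finger_gap(),"f",f.round(1),"fn",f[:2]@n,"t",(np.array(robot.get_wrist_torque())-t0).round(3),np.round(robot.get_joint_pos(),3))
np.savez("scr.npz",f0=f0,t0=t0,xy=xy)
T=[robot.get_wrist_torque()[2] for _ in range(5)];print(np.round(T,3),robot.get_time_s(),robot.get_eef_pos())
E
```

```text
cam [0.58551612 0.11086781] nom [0.5878487  0.11027903] 75
(np.float64(0.03146026913800304), np.float64(2.858407346410212), np.float64(2.231460269138003))
gap 0.024999687178452974 f [ 5.5 -0.7  3.3] fn -1.760557325037153 t [-0.066 -1.055  0.034] [ 0.435  0.661 -0.946  1.625  0.577  1.154  2.207]
[0.055 0.055 0.055 0.055 0.055] 122.9167 [0.58853809 0.11053218 0.06208246]
```

```bash
python3 - <<'E'
from h import *
F=np.load("F.npy");s=np.load("scr.npz");f0,t0=s["f0"],s["t0"]
n=np.array([-np.sin(F[2]),np.cos(F[2])]);u=np.array([np.cos(F[2]),np.sin(F[2])])
xy=np.array([.5888,.1100])
robot.line_to([*xy,.061],.02);robot.wait(.2)
rd=lambda:(np.array(robot.get_contact_force())-f0,np.array(robot.get_wrist_torque())-t0)
f,t=rd();print("f",f.round(1),"fu",f[:2]@u,"fn",f[:2]@n,"t",t.round(3),robot.get_eef_pos())
j=np.array(robot.get_joint_pos());q0=j[6]
for i in range(20):
    j[6]-=.06;robot.goto_joints(list(j));f,t=rd()
    if i%2==0 or t[2]>.3: print(round(q0-j[6],2),"tz",round(t[2],3),"fu %.1f fn %.1f"%(f[:2]@u,f[:2]@n),round(robot.get_finger_gap(),4))
    if abs(t[2])>.3 or np.hypot(*f[:2])>15: break
print(robot.get_time_s(),np.round(robot.get_joint_pos(),3))
E
```

```text
f [-2.5 -0.4  8.9] fu -2.5655120800274163 fn 0.15575015101185485 t [-0.103  0.638  0.051] [0.58875413 0.11054454 0.06200454]
0.06 tz -0.046 fu 0.2 fn -0.6 0.0246
0.18 tz -0.009 fu -1.9 fn -0.8 0.0249
0.3 tz 0.01 fu -0.9 fn -1.4 0.0246
0.42 tz -0.053 fu -1.2 fn -0.8 0.0246
0.54 tz -0.014 fu -1.0 fn -1.6 0.0249
0.66 tz -0.059 fu -1.7 fn -0.1 0.0249
0.78 tz 0.014 fu -2.8 fn -1.2 0.0252
0.9 tz -0.049 fu -1.3 fn -1.1 0.0251
1.02 tz -0.052 fu -1.7 fn -0.4 0.0252
1.14 tz -0.016 fu -2.2 fn -1.2 0.0247
128.375 [ 0.433  0.664 -0.945  1.621  0.576  1.159  1.013]
```

```bash
cat > turn.py <<'E'
from h import *
F=np.load("F.npy");s=np.load("scr.npz");f0,t0=s["f0"],s["t0"]
n=np.array([-np.sin(F[2]),np.cos(F[2])])
def phi():
    M=R.from_quat(np.roll(robot.get_tcp_rot(),-1)).as_matrix();return np.arctan2(M[1,1],M[0,1])
def rd(k=5):
    F_,T_=[],[]
    for _ in range(k):
        robot.wait(.02);F_.append(robot.get_contact_force());T_.append(robot.get_wrist_torque())
    return np.mean(F_,0)-f0,np.mean(T_,0)-t0
def turn(step,N,stop):
    j=np.array(robot.get_joint_pos());
    for i in range(N):
        j[6]-=step;robot.goto_joints(list(j));f,t=rd()
        print("q7 %.2f tz %.3f fn %.1f tau7 %.3f gap %.4f"%(j[6],t[2],f[:2]@n,robot.get_joint_torque()[6],robot.get_finger_gap()))
        if abs(t[2])>stop: break
E
python3 - <<'E'
from turn import *
print("phi",phi(),rd()[1]);turn(.08,8,.25);print(phi(),robot.get_time_s())
E
```

```text
phi 1.6626311333460528 [-0.1128309   0.30349973 -0.00059722]
q7 0.93 tz -0.008 fn -1.3 tau7 -0.037 gap 0.0248
q7 0.85 tz -0.026 fn -1.0 tau7 -0.053 gap 0.0252
q7 0.77 tz -0.020 fn -0.9 tau7 -0.056 gap 0.0252
q7 0.69 tz -0.044 fn -0.6 tau7 -0.056 gap 0.0248
q7 0.61 tz -0.029 fn -0.7 tau7 -0.056 gap 0.0250
q7 0.53 tz -0.013 fn -0.6 tau7 -0.056 gap 0.0251
q7 0.45 tz -0.028 fn -0.6 tau7 -0.056 gap 0.0250
q7 0.37 tz -0.028 fn -0.9 tau7 -0.056 gap 0.0249
1.0260845242688204 131.125
```

```bash
python3 - <<'E'
from turn import *
p=np.array(robot.get_eef_pos())
for k in range(4):
    p[:2]-=n*.0004;robot.line_to(list(p),.02);f,t=rd();print("fn",f[:2]@n)
    if f[:2]@n>2:break
def tt(step,N,stop):
    j=np.array(robot.get_joint_pos())
    for i in range(N):
        j[6]-=step;robot.goto_joints(list(j));f,t=rd(3);tau=robot.get_joint_torque()[6]
        if i%4==0 or abs(tau)>.09: print("q7 %.2f tau7 %.3f tz %.3f fn %.1f gap %.4f"%(j[6],tau,t[2],f[:2]@n,robot.get_finger_gap()))
        if abs(tau)>stop: return True
if tt(.06,30,.12): tt(.02,8,.6)
print(phi(),robot.get_joint_pos()[6],robot.get_time_s())
E
```

```text
fn 0.5419743917759742
fn 2.0957626207915894
q7 0.31 tau7 -0.168 tz -0.007 fn 1.5 gap 0.0249
q7 0.30 tau7 -0.085 tz 0.015 fn 0.9 gap 0.0248
q7 0.28 tau7 -0.094 tz 0.031 fn 2.3 gap 0.0250
q7 0.26 tau7 -0.094 tz 0.004 fn 1.6 gap 0.0249
q7 0.24 tau7 -0.094 tz 0.033 fn 1.4 gap 0.0252
q7 0.22 tau7 -0.094 tz 0.032 fn 1.2 gap 0.0251
q7 0.20 tau7 -0.094 tz 0.009 fn 1.4 gap 0.0251
q7 0.18 tau7 -0.094 tz 0.024 fn 1.6 gap 0.0249
q7 0.16 tau7 -0.094 tz 0.038 fn 1.9 gap 0.0249
0.8056840257901903 0.15710152831984409 134.4917
```

```bash
python3 - <<'E'
from turn import *
def tt(step,N,stop):
    j=np.array(robot.get_joint_pos())
    for i in range(N):
        j[6]-=step;robot.goto_joints(list(j));f,t=rd(4);tau=robot.get_joint_torque()[6]
        if i%4==0 or abs(tau)>.2: print("q7 %.2f tau7 %.3f tz %.3f fn %.1f gap %.4f"%(j[6],tau,t[2],f[:2]@n,robot.get_finger_gap()))
        if abs(tau)>stop: return True
if tt(.05,26,.23): tt(.02,8,.62)
print(phi(),robot.get_joint_pos()[6],robot.get_time_s())
E
```

```text
q7 0.11 tau7 -0.098 tz 0.002 fn 1.4 gap 0.0250
q7 -0.09 tau7 -0.087 tz -0.002 fn 1.6 gap 0.0249
q7 -0.19 tau7 -0.275 tz 0.215 fn 1.2 gap 0.0247
q7 -0.21 tau7 -0.313 tz 0.269 fn 0.7 gap 0.0244
q7 -0.23 tau7 -0.404 tz 0.360 fn 0.2 gap 0.0247
q7 -0.25 tau7 -0.485 tz 0.413 fn -0.2 gap 0.0249
q7 -0.27 tau7 -0.566 tz 0.500 fn -0.1 gap 0.0244
q7 -0.29 tau7 -0.646 tz 0.571 fn -0.4 gap 0.0252
0.35834271924598254 -0.2901378994707521 138.2917
```

The screw seated at about 0.6 N m, a twist of roughly 0.12, with firm resistance. I'll release it and check.

```bash
python3 - <<'E'
from turn import *
claw.move_gripper(.05);p=robot.get_eef_pos();robot.line_to([p[0],p[1],.2],.2)
go([.40,-.42],0,.35)
d=grab("top");np.savez("top6.npz",**d)
print([ (c.round(1),a) for c,a,P in blobs((hsv(d)[...,0]>100)&(hsv(d)[...,0]<125)&(hsv(d)[...,1]>120),200)])
# strap side-edge direction from blue mask
H=hsv(d).astype(int);m=(H[...,0]>100)&(H[...,0]<125)&(H[...,1]>110);q=np.zeros(m.shape,bool);q[190:310,215:265]=1
c,a,P=max(blobs(m&q,100),key=lambda b:b[1]);W=ray(d,P,.053)[:,:2]
s=(W-F[:2])@[np.cos(F[2]),np.sin(F[2])];y=(W-F[:2])@n
for lo,hi in((.03,.1),(.1,.2),(.246,.262)):
    k=(s>lo)&(s<hi);print(lo,(y[k].min()*1000).round(1),(y[k].max()*1000).round(1),(y[k].mean()*1000).round(1))
a=cv2.resize(d["pixels"][190:320,195:425,::-1],(796,450),interpolation=cv2.INTER_CUBIC);cv2.imwrite("pics/top6.png",a)
print(robot.get_time_s())
E
```

```text
[(array([368.1, 213. ]), np.int32(1427)), (array([242. , 260.8]), np.int32(989)), (array([535.2, 395.1]), np.int32(968))]
0.03 -13.0 13.8 0.2
0.1 -13.3 14.0 0.5Traceback (most recent call last):
  File "<stdin>", line 11, in <module>
    return umr_minimum(a, axis, None, out, keepdims, initial, where)
ValueError: zero-size array to reduction operation minimum which has no identity
```

```bash
python3 - <<'E'
import numpy as np,cv2
d=dict(np.load("top6.npz"));cv2.imwrite("pics/top6.png",cv2.resize(d["pixels"][185:320,195:425,::-1],(796,467),interpolation=cv2.INTER_CUBIC))
E
```

```text
(no output)
```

View pics/top6.png

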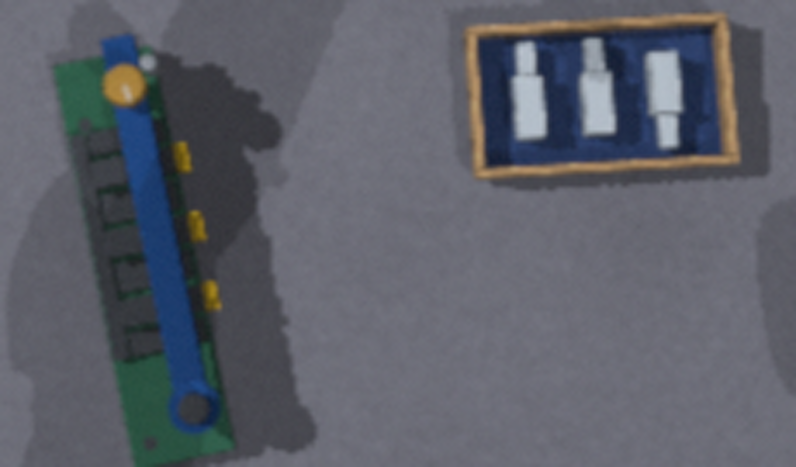

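The last image shows the strap home, the blanks in their nests with their yellow ends in line, and the punches flat in the tray. I'll hand the job in.

```bash
python3 -c "
from workcell import robot,order
order.job_done();print(robot.get_time_s())"
```

```text
the job is handed in; nothing more can be done
the job is handed in; nothing more can be done
```

The changeover is done and handed in at about 140 s of the 210 s allowed. I opened the strap to about 1.3 rad and put the three punches in the tray. The three blanks then went into their own nests against the back rail. After that I pushed the strap home and tightened the thumbscrew.

**Last checks that passed:**
- **Parts:** the last top image shows three punches lying flat in the tray. In each nest a blank lies parallel to the others, with its yellow end facing out.
- **Strap:** it measured within about 0.5 mm of its home line. That reading covers 30 to 200 mm from the pivot. The check near the tip found no strap pixels, so closure there rests on the 12 N contact at the stop and the picture.
- **Thumbscrew:** it ran freely for about 2.4 rad, then went hard. I stopped at about 0.6 N m, which I work out as roughly 0.12 rad of twist: past finger-tight and well under forced.

**What disagreed or went wrong:**
- **Fingertip position:** the shut fingertips were about 2 mm ahead of the reported TCP, not the stated 25 mm. My first strap sweep therefore passed above it without contact. A touch on the bench gave the correction, and I used it for every height afterwards.
- **Knocked punch:** the middle punch was found knocked out of its nest, tilted over the front edge of the plate. I picked it up there, and it now lies flat in the tray.
- **Screw position:** the camera put the screw head about 2 to 3 mm off in x from where the grip found it; I corrected this before turning.
- **Bystanders:** I did not compare the other tools' positions before and after, but no move I made was near them.

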